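# Close the gauge on the bush, then hold its sprung draught cover at the marker

## Task

With the comparator gauge's clear draught cover still shut, slide the jaw by its black grip gently against the brass bush until the bush is nipped between jaw and sprung anvil and the dial needle has clearly moved, then let go of the grip. Then take the sprung cover by its black handle bar, raise it smoothly until it is level with the steel marker arm beside it, without swinging it well past, and finish while still holding it there for the contact to be viewed. The jaw stays shut on the bush, the marker arm stays as set, and the other things on the table are left alone.

Things in the scene. Friction and masses are not known exactly. Their poses are not given: they have to be found in the camera images.
- gauge: Fixed bench comparator gauge, cream base 42 mm high, x -95..105, y -167..203 mm about its origin (on the table under the measuring point). x points to its back (hinge side), y along the bed to the sliding carriage end, z up. At -y: headstock with sprung anvil and upward dial gauge (60 mm wide, top at z 120). Middle, under the clear cover: measuring table, top at z 55, and bush. Jaw axis x 0, z 68.
- jaw (a joint): Slide of the moving jaw, m: 0 at its outer end, growing to 0.05 as it moves along the gauge's -y towards the anvil; starts at 0 to 0.010. The jaw's flat face is at gauge y = 35 mm minus this value. The carriage drags with about 7 N of friction and stays where it is left.
- jaw_grip (a point): Where to take the carriage's upright black grip, outside the cover: 16 mm (gauge x) by 20 mm (gauge y) by 36 mm tall; its top is 12 mm above this point, its foot on the carriage's 56 x 50 mm top face 24 mm below. The point lies at gauge x 0, y = 160 mm minus joint jaw, z 110 mm and moves with the jaw.
- bush: The part: a turned brass bush, upright cylinder 24 mm diameter, 24 mm tall, 70 g, standing loose on the measuring table between jaw and anvil; origin at the centre of its underside. The jaw pushes it along until it meets the anvil.
- anvil (a joint): Travel of the sprung anvil, m: 0 at rest (face at gauge y = -22 mm), at most 0.008 when the bush presses it back. It pushes with 2 N when it starts to move and 0.8 N more per mm (8.4 N at the end); the dial needle turns 0.25 rad per mm. With the bush nipped, joint jaw = 0.033 + this value.
- cover (a joint): Angle in rad of the draught cover about its hinge pin: 0 shut, growing as its robot-side edge rises (to 1.3 at most). Torsion springs and weight pull it shut: about 0.7 N m when shut and 1.0 N m at 0.7 rad, that is about 5 to 7 N at the handle.
- cover_hinge (a point): Middle of the hinge pin at the back of the gauge, at gauge x = 80 mm, y = 0, z = 115 mm; the pin runs along the gauge's y.
- cover_handle (a point): Middle of the cover's black round handle bar, 14 mm diameter, 56 mm long, parallel to the gauge's y, on two thin posts 48 mm apart. In the cover it lies 145 mm in front of the hinge pin (robot side) and 35 mm above it, 31 mm above the cover's frame; shut, it is at gauge x -65, y 0, z 150 mm. The bar may turn between the fingers as the cover swings.
- cover_corner (a point): Front right corner of the cover's aluminium frame (165 mm from the hinge axis, gauge y = -78 mm), in the plane of the cover top at mid thickness. The cover is 165 mm deep, 156 mm wide, clear plastic in an 8 mm thick frame, its front panel hangs 61 mm down.
- marker (a joint): Angle in rad at which the marker arm is clamped, on the same scale as joint cover: the cover is at the mark when joint cover equals this value. Set between 0.45 and 0.72 in each start; it must stay as set (a push of about 4 N at its tip would shift it).
- marker_tip (a point): Free end of the marker arm: flat steel arm 12 mm wide, 6 mm thick, on the hinge pin just outside the cover's right edge (gauge y -87 mm), 165 mm long from the hinge axis, clamped by a black knurled screw to a dark graduated quadrant. x axis along the arm towards the hinge, z square to the arm, upwards.
- master_ring: Bystander: steel setting ring, 42 mm outside diameter, 12 mm thick, on the table in front of the gauge.
- spare_bush: Bystander: another brass bush, 24 mm diameter, 24 mm tall, on the table in front of the gauge.
- tweezers: Bystander: steel tweezers 125 mm long, 6 mm high, on the table in front of the gauge.
- can_small: Bystander: aluminium instrument cover, upright cylinder 72 mm diameter, 95 mm tall.
- block_case: Bystander: closed wooden gauge block case 90 x 170 x 28 mm.
- screwdriver: Bystander: screwdriver 170 mm long lying on the table.

How it is judged:
On the way:
1. with the cover shut, the jaw is closed on the bush, which presses back the anvil (contact force between each of jaw, anvil and bush above 1 N and value of joint anvil above 0.0004 m and value of joint cover below 0.05 rad), for 0.3 s.
At the end, for the whole second after the job is handed in: The fingers hold the cover still, pressing on it with over 2 N, its front corner within 10 mm of the plane of the marker arm (about 3.5 degrees); the jaw, let go, still nips the upright bush against the anvil with over 1 N on both sides, the anvil pressed in over 0.4 mm (z of cover_corner in the frame of marker_tip between -0.01 and 0.01 m and velocity of joint cover between -0.05 and 0.05 rad/s and contact force between the fingers and cover above 2 N and contact force between each of jaw, anvil and bush above 1 N and value of joint anvil above 0.0004 m and contact force between each of the arm, the fingers and jaw below 0.3 N and angle between bush's own z axis and vertical below 0.1 rad); the arm keeps its last pose, push and grip.
It fails at once if the cover is swung well past the marker arm (front corner more than 30 mm above it, about 10 degrees) (z of cover_corner in the frame of marker_tip above 0.03 m).
It fails at once if the marker arm is shifted from its setting (distance of marker_tip from where it was at the start of the episode above 0.008 m).
It fails at once if the cover is flung up or let slam shut (velocity of joint cover above 1.5 rad/s or velocity of joint cover below -1.5 rad/s).
It fails at once if the bush is squeezed hard (more than 20 N) (contact force between jaw and bush above 20 N).
It fails at once if another thing on the table is disturbed (distance of any of master_ring, spare_bush, tweezers, can_small, block_case, screwdriver from where it was at the start of the episode above 0.03 m).
It also fails if it takes over 51 s, if anything falls off the work surface, if the arm or the gripper's body presses on something with over 40 N, if the wrist force passes 120 N, or if a joint passes its speed limit or range.

## Robot

A 6-joint arm with a two-finger parallel gripper is mounted at the origin on the work surface. World frame = base frame: x ahead of the robot, y to its left, z up, the work surface at z = 0. Lengths are in m, angles in rad, forces in N, time in s.
With the tool pointing down it reaches from about 0.325 to 0.775 m from the base axis. Payload 9.3 kg.
Tool frame: the origin (TCP) lies midway between the tips of the shut fingers; the grasp point (between the pads) lies 19 mm behind it; z points along the fingers, y is the line along which they close (so a half turn about z gives the same grasp; the last joint's range is limited). The gripper opens to 85 mm and grips with 20 to 120 N. Pads are 22 mm wide; open, the fingers measure 114 mm over their backs; the gripper's body (76 mm by 85 mm) begins 54 mm behind the grasp point. The pads swing forward as they close: fully open they stand 13 mm farther back than shut.
Start: joints at [1.079, 0.259, 0.021, 1.334, 0, 1.418], TCP at [0.183, 0.519, 0.231] pointing down, gripper open.
Joint ranges: [-3.04, 3.04], [-0.91, 1.82], [-1.04, 1.36], [-1.92, 1.95], [-1.52, 1.45], [-3.14, 3.14]. Speed limits (rad/s): [2.22, 2.22, 2.79, 3.14, 3.14, 3.14].

## Interface

Orientations are given as a rotation vector (axis times angle).
In Python, from plant import bot, vision gives the robot as it stands.
- The arm moves only by the tool servo_tool, never from a script. Its argument "deltas" is one flat list of numbers, 7 for each row, row after row: the turn, a rotation vector about the tool's x, y, z scaled (see below), then the shift along the tool's x, y, z scaled (see below), then the closure, from -1 (fully open) to 1 (shut). In form: [rx, ry, rz, x, y, z, fingers, rx, ry, rz, x, y, z, fingers, ...]. A call has 1 to 5 rows; each row shifts and turns the commanded pose from where the row before left it, along the tool's axes as they then stand; what a row does not reach is not made up. The controller multiplies each number of a shift by 25 mm and each number of a turn by 4 degrees. A row lasts 1/10 s, in which the tool goes at most 50 mm and 8.59 degrees, less where a joint would pass 70% of its speed; a pose out of reach is approached as far as the arm can. A call with a number of a shift or a turn outside -1 to 1 is refused whole. A call with a gripper value outside its range is refused whole. The fingers move at their own pace and stop on an object; "grip_force" is the grip in N (left out, the last holds). Time passes only in rows, so rows that do not move let the fingers close. It gives the time, the measured TCP pose, the force, the opening and the grip force at its end, in the units of the state.
- bot.observe(): the state, without advancing time (a new reading comes with each control period).
- vision.camera(name): name is "side" or "top" or "wrist"; returns (picture, depth): 420x560x3 uint8, red, green, blue; 420x560 float32, m along the optical axis (not along the pixel's ray), 0 where there is no reading.
- vision.camera_model(name): a dict with "fx", "fy", "cx", "cy" (pixels), "pose" (4x4, takes a point from camera to world coordinates). Camera axes: x right, y up, looking along -z (the intrinsics and any distortion apply to the point x, -y, -z); pixel columns grow to the right and rows downward; lengths in m; the calibration is good to about 2 mm. The wrist camera is an equidistant fisheye: a pixel r from the principal point sees the ray r / f radians off the axis. A picture is of the moment at which its call begins: read the wrist's pose just before it. camera_model takes no time and is no camera call; for the wrist camera it gives the pose at the moment of the call.
- bot.close_job(): hands the job in; it is judged then, once.
The state is a dict: "time_s": time; "joints": joint angles; "qd": joint speeds; "joint_torque": joint torques, N m; "tool_pos": TCP position; "tcp_rot": TCP orientation; "contact_force": force on the tool from outside, world axes, zero at the start; "moment": the same for the moment, N m; "opening": finger opening in m; "gripper_force": force on a finger pad.
Only numpy, scipy, OpenCV 4.12 (cv2) and the standard library are available. Lean on these libraries where they do the work, as an engineer would, in place of code of your own. Each camera call takes 0.05 s, during which the arm holds its last target. There are 200 camera calls.

## Working session

There is one attempt and no reset: what is moved stays moved. The work goes in short steps, Python scripts to look and compute and a tool call to move; the robot and the scene stay as the last step left them, time stands still between calls to the robot, and variables do not carry over. Pictures are saved under pics/ and viewed, at most 10 in all, crops included, and the job is handed in when it is done.

Besides the shell and the picture viewer there is one more tool, called after ">>>" by a JSON object that holds its "name" and its "arguments". servo_tool: Moves the arm, as the interface text tells. Shifts and turns lie within -1 to 1; 1 stands for 25 mm of shift or 4 degrees of turn. Its arguments: {"type":"object","properties":{"deltas":{"type":"array"},"grip_force":{"type":"number"}},"required":["deltas"]}

```bash
mkdir -p pics; python3 - <<'E'
from plant import bot, vision
import cv2, numpy as np
s=bot.observe(); print({k:np.round(v,3) for k,v in s.items()})
for n in ("side","top"):
    p,d=vision.camera(n); m=vision.camera_model(n)
    np.savez(f"{n}.npz",p=p,d=d,**{k:m[k] for k in("fx","fy","cx","cy","pose")})
    print(n,{k:np.round(m[k],3) for k in m})
    cv2.imwrite(f"pics/{n}0.png",p[:,:,::-1])
E
```

```text
{'time_s': np.float64(0.0), 'joints': array([1.079, 0.259, 0.021, 1.334, 0.   , 1.418]), 'qd': array([ 0.001,  0.001, -0.002, -0.   ,  0.001, -0.001]), 'joint_torque': array([ 1.0000e-03, -5.5564e+01,  3.4453e+01,  1.4000e-02, -0.0000e+00,
        0.0000e+00]), 'tool_pos': array([0.183, 0.518, 0.231]), 'tcp_rot': array([-5.290e-01, -3.096e+00,  2.000e-03]), 'contact_force': array([ 0.182, -0.996,  1.073]), 'moment': array([-0.017, -0.072, -0.024]), 'gripper_force': np.float64(0.0), 'opening': np.float64(0.085)}
side {'fx': np.float64(546.749), 'fy': np.float64(546.749), 'cx': np.float64(288.261), 'cy': np.float64(215.351), 'pose': array([[ 0.983,  0.139, -0.121,  0.382],
       [-0.183,  0.682, -0.708, -0.95 ],
       [-0.016,  0.718,  0.696,  1.031],
       [ 0.   ,  0.   ,  0.   ,  1.   ]])}
top {'fx': np.float64(544.236), 'fy': np.float64(544.236), 'cx': np.float64(284.283), 'cy': np.float64(206.374), 'pose': array([[ 1.200e-02,  9.960e-01, -8.400e-02,  3.910e-01],
       [-1.000e+00,  1.200e-02, -2.000e-03, -3.000e-03],
       [-1.000e-03,  8.400e-02,  9.960e-01,  1.501e+00],
       [ 0.000e+00,  0.000e+00,  0.000e+00,  1.000e+00]])}
```

View pics/side0.png

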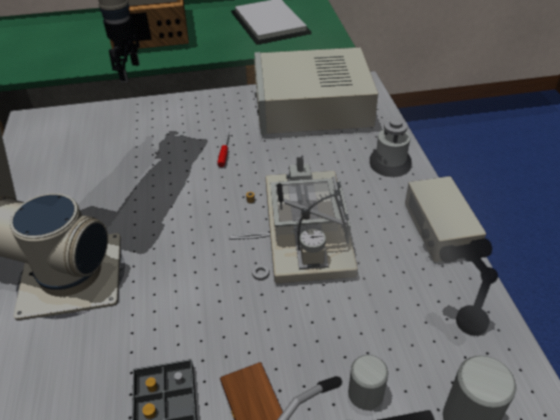

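View pics/top0.png

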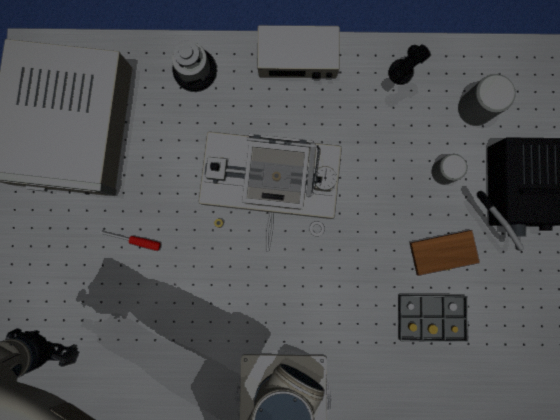

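The side view shows the gauge at cols 268-355, rows 155-280, with the grip near (300,163) and the handle near (280,190). The top view shows the gauge at cols 200-340, rows 130-218, with the carriage at left (215,168) and the handle near (272,197). I'll crop both and fit the base.

```bash
cat > h.py <<'E'
import numpy as np, cv2
def load(n): return np.load(f"{n}.npz")
def ray(m,u,v):
    P=m["pose"]; d=P[:3,:3]@np.array([(u-m["cx"])/m["fx"],-(v-m["cy"])/m["fy"],-1.]); return P[:3,3],d
def plane(m,u,v,z):
    o,d=ray(m,u,v); return o+d*(z-o[2])/d[2]
def tri(m1,a,m2,b):
    o1,d1=ray(m1,*a);o2,d2=ray(m2,*b)
    t=np.linalg.lstsq(np.c_[d1,-d2],o2-o1,rcond=None)[0]
    p,q=o1+t[0]*d1,o2+t[1]*d2; return (p+q)/2,np.linalg.norm(p-q)
def proj(m,X):
    c=m["pose"][:3,:3].T@(np.asarray(X)-m["pose"][:3,3]); return m["cx"]+m["fx"]*c[0]/-c[2], m["cy"]-m["fy"]*c[1]/-c[2]
E
python3 - <<'E'
from h import *
t=load("top");s=load("side")
a=cv2.resize(t["p"][125:225,195:345],None,fx=5,fy=5,interpolation=cv2.INTER_CUBIC)
b=cv2.resize(s["p"][145:285,260:360],None,fx=4,fy=4,interpolation=cv2.INTER_CUBIC)
cv2.imwrite("pics/ct.png",a[:,:,::-1]);cv2.imwrite("pics/cs.png",b[:,:,::-1])
# cream base: depth height in top view between 0.03 and 0.055
v,u=np.mgrid[0:420,0:560]; P=t["pose"]; d=t["d"]
c=np.stack([(u-t["cx"])/t["fx"]*d,-(v-t["cy"])/t["fy"]*d,-d],-1)
W=c@P[:3,:3].T+P[:3,3]
roi=np.zeros(d.shape,bool);roi[120:230,190:350]=1
m=((W[...,2]>.033)&(d>0)&roi).astype(np.uint8)
m=cv2.morphologyEx(m,cv2.MORPH_OPEN,np.ones((3,3)))
b=(W[...,2]>.036)&(W[...,2]<.048)&(m>0)
print("base px",b.sum(),"z",np.median(W[b][:,2]))
xy=(W[b][:,:2]*1000).astype(np.float32)
print("rect mm",cv2.minAreaRect(xy),cv2.boxPoints(cv2.minAreaRect(xy)))
for r,c in [(168,215),(197,272)]: print(np.round(W[r-3:r+4,c-3:c+4,2],3))
E
```

```text
base px 3576 z 0.04190031913603531
rect mm ((600.9086303710938, 40.620025634765625), (369.6447448730469, 200.21780395507812), 84.34557342529297) [[ 483.0766  -133.43948]
 [ 682.3202  -153.1666 ]
 [ 718.74066  214.67953]
 [ 519.4971   234.40665]]
[[0.12  0.12  0.128 0.118 0.124 0.122 0.117]
 [0.122 0.121 0.122 0.125 0.124 0.12  0.109]
 [0.12  0.124 0.126 0.123 0.122 0.125 0.106]
 [0.119 0.121 0.115 0.121 0.122 0.118 0.109]
 [0.12  0.115 0.12  0.124 0.114 0.121 0.117]
 [0.091 0.102 0.105 0.094 0.102 0.118 0.101]
 [0.083 0.083 0.083 0.086 0.084 0.081 0.09 ]]
[[0.154 0.157 0.154 0.155 0.156 0.152 0.153]
 [0.156 0.155 0.155 0.158 0.151 0.153 0.156]
 [0.153 0.156 0.159 0.16  0.158 0.157 0.159]
 [0.154 0.156 0.162 0.161 0.154 0.147 0.152]
 [0.151 0.158 0.156 0.153 0.154 0.156 0.158]
 [0.121 0.118 0.119 0.117 0.151 0.148 0.152]
 [0.116 0.115 0.117 0.124 0.117 0.114 0.118]]
```

View pics/ct.png

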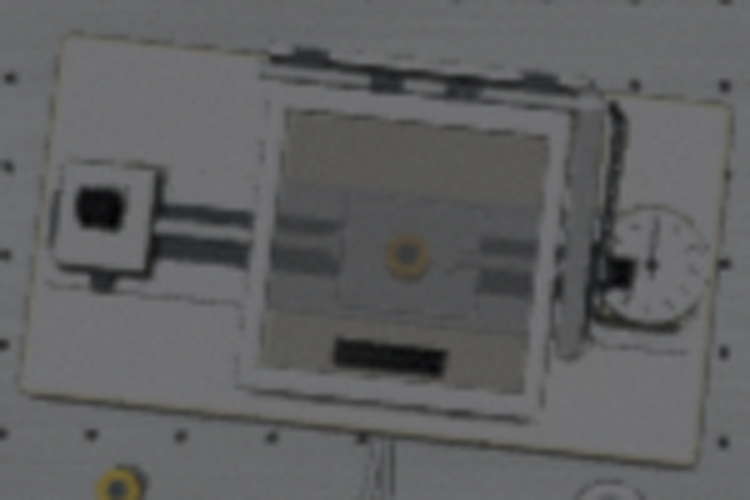

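View pics/cs.png

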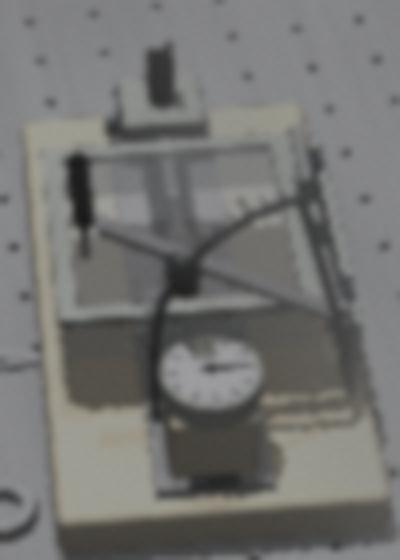

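The crops show the grip at top-view (215,166) and side-view (300,157-171). The handle bar is at top (273,196) and side (280,192). The marker tip is at top (309,195) and side (285,203), and the needle is near upright. The base fit of 370 x 200 mm matches the text. Next I'll refine these by triangulation.

```bash
cat >> h.py <<'E'
from scipy.spatial.transform import Rotation as Ro
ey=np.array([.0985,.9951,0]);ey/=np.linalg.norm(ey);ex=np.array([ey[1],-ey[0],0]);G=np.c_[ex,ey,[0,0,1]]
O=np.array([.6009086,.0406200,0])-.005*ex-.018*ey
g2w=lambda g:O+G@np.asarray(g); w2g=lambda w:G.T@(np.asarray(w)-O)
def blob(m,box,thr):
    u0,v0,u1,v1=box; g=cv2.cvtColor(m["p"],cv2.COLOR_RGB2GRAY)[v0:v1,u0:u1]
    n,l,st,c=cv2.connectedComponentsWithStats((g<thr).astype(np.uint8)); i=1+np.argmax(st[1:,4]); return c[i]+[u0,v0],st[i]+[u0,v0,0,0,0]
E
python3 - <<'E'
from h import *
from plant import bot
t=load("top");s=load("side")
print("O",O)
a,sa=blob(t,(205,158,226,176),45);b,sb=blob(s,(292,152,308,174),60)
print("grip",a,sa,b,sb)
print("grip top plane .122 gauge mm",w2g(plane(t,*a,.122))*1000)
p,e=tri(t,a,s,(sb[0]+sb[2]/2-.5,sb[1]+2.5));print("tri grip top",w2g(p)*1000,e)
a,sa=blob(t,(258,188,288,203),45);b,sb=blob(s,(274,180,287,203),60)
p,e=tri(t,a,s,b);print("handle",a,sa,b,sb,w2g(p)*1000,e,"plane",w2g(plane(t,*a,.154))*1000)
p,e=tri(t,(309,195.4),s,(285,203));print("tip",w2g(p)*1000,e)
# marker arm from top depth
d=t["d"];v,u=np.mgrid[0:420,0:560];P=t["pose"]
W=np.stack([(u-t["cx"])/t["fx"]*d,-(v-t["cy"])/t["fy"]*d,-d],-1)@P[:3,:3].T+P[:3,3]
g=(W-O)@G
m=(abs(g[...,1]+.087)<.007)&(g[...,0]>-.08)&(g[...,0]<.06)&(g[...,2]>.10)&(g[...,2]<.26)
q=g[m];k=np.polyfit(q[:,0],q[:,2],1);print(len(q),"arm slope angle",np.arctan(-k[0]),"z at hinge",np.polyval(k,.08),q[:,0].min())
for th in np.arange(.45,.73,.045):
    X=g2w([.08-.165*np.cos(th),-.087,.115+.165*np.sin(th)]);print(round(th,3),np.round(proj(t,X),1),np.round(proj(s,X),1))
st=bot.observe();R=Ro.from_rotvec(st["tcp_rot"]).as_matrix();print("tool in gauge\n",np.round(G.T@R,3),w2g(st["tool_pos"])*1000)
E
```

```text
O [0.59415985 0.02320006 0.        ]
grip [214.58730159 166.22222222] [210 163  10   8  63] [299.63265306 164.55102041] [298 159   5  12  49]
grip top plane .122 gauge mm [ -1.47692666 157.72829893 122.        ]
tri grip top [-1.25688560e-01  1.58979259e+02  1.13550562e+02] 0.00026892788134594785
handle [272.35714286 195.99107143] [262 193  22   7 112] [279.69863014 192.10958904] [277 184   6  18  73] [-64.74384259   1.16656906 149.47604436] 0.0013847949264055724 plane [-64.50308516   1.03965024 154.        ]
tip [-58.18449101 -88.11675408 195.10218006] 0.0014366096028264983
223 arm slope angle 0.5470148958876945 z at hinge 0.11893028229367153 -0.06036935105046201
0.45 [307.9 200.2] [280.8 205.6]
0.495 [308.2 198.6] [282.2 203.4]
0.54 [308.5 196.8] [283.8 201.2]
0.585 [308.7 194.9] [285.5 199. ]
0.63 [309.  192.9] [287.3 196.8]
0.675 [309.4 190.7] [289.3 194.7]
0.72 [309.7 188.5] [291.4 192.7]
tool in gauge
 [[-0.971  0.238 -0.   ]
 [ 0.238  0.971 -0.001]
 [ 0.    -0.001 -1.   ]] [-458.26290366  452.36180853  230.72268534]
```

Marker is at about 0.545 rad, the jaw starts at about 2 mm, and the gauge frame agrees with the triangulated handle and grip. I'll move above the grip while turning the tool so its y lies along gauge x.

>>> {"name": "servo_tool", "arguments": {"deltas": [0,0,0.95,-0.95,-0.16,0,-1,0,0,0.95,-0.95,-0.16,0,-1,0,0,0.95,-0.95,-0.16,0,-1,0,0,0.95,-0.95,-0.16,0,-1,0,0,0.95,-0.95,-0.16,0,-1], "grip_force": 40}}

```text
time_s: 0.6
tool_pos: [0.2797, 0.4466, 0.2309]
tcp_rot: [-1.037, -2.965, 0.001]
contact_force: [0.1, 0.6, 0.4]
opening: 0.0854
gripper_force: 0.0
```

>>> {"name": "servo_tool", "arguments": {"deltas": [0,0,0.95,-0.95,0.16,0,-1,0,0,0.95,-0.95,0.16,0,-1,0,0,0.95,-0.95,0.16,0,-1,0,0,0.95,-0.95,0.16,0,-1,0,0,0.95,-0.95,0.16,0,-1]}}

```text
time_s: 1.1
tool_pos: [0.3762, 0.3753, 0.2309]
tcp_rot: [-1.512, -2.753, 0.001]
contact_force: [1.0, 0.2, -0.4]
opening: 0.0854
gripper_force: 0.0
```

>>> {"name": "servo_tool", "arguments": {"deltas": [0,0,0.95,-0.95,0.52,0,-1,0,0,0.95,-0.95,0.52,0,-1,0,0,0.95,-0.95,0.52,0,-1,0,0,0.95,-0.95,0.52,0,-1,0,0,0.95,-0.95,0.52,0,-1]}}

```text
time_s: 1.6
tool_pos: [0.4849, 0.2955, 0.2308]
tcp_rot: [-1.946, -2.466, 0.001]
contact_force: [0.8, -0.2, -0.3]
opening: 0.0856
gripper_force: 0.0
```

```bash
cat > st.py <<'E'
from h import *
from plant import bot
s=bot.observe();R=Ro.from_rotvec(s["tcp_rot"]).as_matrix()
T=G.T@R; N=np.array([[0,1,0],[1,0,0],[0,0,-1.]])
print("t",s["time_s"],"tcp gauge mm",np.round(w2g(s["tool_pos"])*1000,1),"turn left to nominal, tool deg",np.round(Ro.from_matrix(T.T@N).as_rotvec(degrees=True),2))
print("F gauge",np.round(G.T@s["contact_force"],2),"M",np.round(G.T@s["moment"],2),"open",np.round(s["opening"],4),"gf",np.round(s["gripper_force"],1),"q",np.round(s["joints"],2))
E
python3 st.py
```

```text
t 1.6 tcp gauge mm [-135.6  260.2  230.8] turn left to nominal, tool deg [-4.000e-02  1.000e-02  1.909e+01]
F gauge [ 0.84 -0.09 -0.25] M [ 0.   -0.01 -0.01] open 0.0856 gf 0.0 q [0.4  0.29 0.06 1.35 0.   1.74]
```

>>> {"name": "servo_tool", "arguments": {"deltas": [0,0,0.955,-0.98,0.93,0,-1,0,0,0.955,-0.98,0.93,0,-1,0,0,0.955,-0.98,0.93,0,-1,0,0,0.955,-0.98,0.93,0,-1,0,0,0.955,-0.98,0.93,0,-1]}}

```text
time_s: 2.1
tool_pos: [0.6127, 0.186, 0.2306]
tcp_rot: [-2.328, -2.109, 0.001]
contact_force: [0.5, -0.0, -0.4]
opening: 0.0854
gripper_force: 0.0
```

>>> {"name": "servo_tool", "arguments": {"deltas": [0,0,0,0,0,0.8,-1,0,0,0,0,0,0.8,-1,0,0,0,0,0,0.4,-1,0,0,0,0,0,0,-1]}}

```text
time_s: 2.5
tool_pos: [0.6111, 0.1869, 0.1797]
tcp_rot: [-2.324, -2.111, 0.004]
contact_force: [-0.3, 0.9, -0.3]
opening: 0.0853
gripper_force: 0.0
```

```bash
python3 st.py
```

```text
t 2.5 tcp gauge mm [  0.7 164.5 179.7] turn left to nominal, tool deg [-0.17  0.05  0.14]
F gauge [-0.39  0.9  -0.3 ] M [ 0.   -0.01  0.  ] open 0.0853 gf 0.0 q [0.17 0.43 0.15 1.29 0.   1.83]
```

>>> {"name": "servo_tool", "arguments": {"deltas": [0,0,0,-0.26,-0.04,0.8,-1,0,0,0,0,0,0.8,-1,0,0,0,0,0,0.8,-1,0,0,0,0,0,0.6,-1,0,0,0,0,0,0.4,-1]}}

```text
time_s: 3.0
tool_pos: [0.6102, 0.1809, 0.0962]
tcp_rot: [2.325, 2.113, 0.0]
contact_force: [0.3, -0.6, 1.0]
opening: 0.0853
gripper_force: 0.0
```

```bash
python3 st.py; python3 - <<'E'
from plant import vision; import cv2
p,d=vision.camera("wrist"); cv2.imwrite("pics/w1.png",p[:,:,::-1])
E
```

```text
t 3.0 tcp gauge mm [  0.4 158.5  96.2] turn left to nominal, tool deg [ 0.01 -0.    0.17]
F gauge [ 0.35 -0.6   1.03] M [-0.02  0.01  0.06] open 0.0853 gf 0.0 q [ 0.16  0.47 -0.01  1.09  0.    1.82]
```

View pics/w1.png

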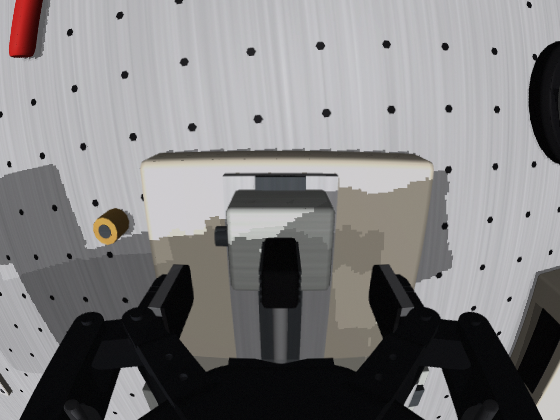

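The wrist view shows the black grip at (280,270), centred between pads at cols 181 and 388 and clear of everything else. Closing now.

>>> {"name": "servo_tool", "arguments": {"deltas": [0,0,0,0,0,0,1,0,0,0,0,0,0,1,0,0,0,0,0,0,1,0,0,0,0,0,0,1,0,0,0,0,0,0,1]}}

```text
time_s: 3.55
tool_pos: [0.6097, 0.1807, 0.0969]
tcp_rot: [-2.325, -2.112, 0.0]
contact_force: [2.2, -1.7, 6.5]
opening: 0.0154
gripper_force: 39.2
```

>>> {"name": "servo_tool", "arguments": {"deltas": [0,0,0,0,0,0,1,0,0,0,0,0,0,1]}}

```text
time_s: 3.75
tool_pos: [0.6098, 0.1807, 0.0969]
tcp_rot: [-2.325, -2.112, 0.0]
contact_force: [-3.7, 0.0, 5.8]
opening: 0.0151
gripper_force: 40.1
```

```bash
python3 st.py
```

```text
t 3.75 tcp gauge mm [  0.  158.2  96.9] turn left to nominal, tool deg [-0.02 -0.01  0.15]
F gauge [-3.73 -0.35  5.77] M [-0.05  0.82  0.01] open 0.0151 gf 40.1 q [ 0.16  0.47 -0.01  1.1   0.    1.82]
```

>>> {"name": "servo_tool", "arguments": {"deltas": [0,0,0,-0.2,0,0,1,0,0,0,-0.24,0,0,1,0,0,0,-0.24,0,0,1,0,0,0,-0.24,0,0,1,0,0,0,-0.2,0,0,1]}}

```text
time_s: 4.25
tool_pos: [0.6072, 0.1542, 0.0969]
tcp_rot: [-2.323, -2.112, -0.003]
contact_force: [-2.5, 10.0, 4.6]
opening: 0.0155
gripper_force: 39.9
```

```bash
python3 st.py
```

```text
t 4.25 tcp gauge mm [1.000e-01 1.316e+02 9.690e+01] turn left to nominal, tool deg [-0.01 -0.18  0.21]
F gauge [-3.51  9.7   4.57] M [ 1.53  0.79 -0.07] open 0.0155 gf 39.9 q [ 0.11  0.45 -0.04  1.08  0.    1.78]
```

>>> {"name": "servo_tool", "arguments": {"deltas": [0,0,0,0,0,0,1,0,0,0,-0.06,0,0,1,0,0,0,-0.06,0,0,1]}}

```text
time_s: 4.55
tool_pos: [0.6069, 0.1513, 0.0969]
tcp_rot: [-2.323, -2.112, -0.003]
contact_force: [-3.1, 8.0, 5.0]
opening: 0.0151
gripper_force: 39.9
```

>>> {"name": "servo_tool", "arguments": {"deltas": [0,0,0,-0.06,0,0,1]}}

```text
time_s: 4.65
tool_pos: [0.6068, 0.1498, 0.0969]
tcp_rot: [-2.323, -2.112, -0.003]
contact_force: [-3.9, 8.6, 4.2]
opening: 0.0153
gripper_force: 39.9
```

>>> {"name": "servo_tool", "arguments": {"deltas": [0,0,0,-0.06,0,0,1]}}

```text
time_s: 4.75
tool_pos: [0.6066, 0.1483, 0.0969]
tcp_rot: [-2.323, -2.112, -0.003]
contact_force: [-4.0, 8.5, 4.4]
opening: 0.015
gripper_force: 39.9
```

```bash
python3 st.py
```

```text
t 4.75 tcp gauge mm [1.000e-01 1.257e+02 9.690e+01] turn left to nominal, tool deg [-0.01 -0.17  0.21]
F gauge [-4.83  8.03  4.43] M [ 1.36  0.87 -0.09] open 0.015 gf 39.9 q [ 0.1   0.45 -0.04  1.08  0.    1.77]
```

>>> {"name": "servo_tool", "arguments": {"deltas": [0,0,0,-0.06,0,0,1]}}

```text
time_s: 4.85
tool_pos: [0.6065, 0.1469, 0.0969]
tcp_rot: [-2.323, -2.112, -0.003]
contact_force: [-3.5, 9.6, 4.0]
opening: 0.0154
gripper_force: 39.9
```

>>> {"name": "servo_tool", "arguments": {"deltas": [0,0,0,-0.04,0,0,1]}}

```text
time_s: 4.95
tool_pos: [0.6064, 0.1461, 0.0969]
tcp_rot: [-2.322, -2.112, -0.004]
contact_force: [-3.6, 11.1, 4.5]
opening: 0.0151
gripper_force: 39.9
```

```bash
python3 st.py; python3 - <<'E'
from plant import vision; import cv2,numpy as np
from h import *
p,d=vision.camera("side");t,_=vision.camera("top")
f=lambda a,k:cv2.resize(a,None,fx=k,fy=k,interpolation=cv2.INTER_CUBIC)
a=load("side")["p"][222:260,290:340]
x=np.vstack([f(a,7),f(p[222:260,290:340],7)])
y=f(t[145:210,238:342],4); y=cv2.copyMakeBorder(y,0,x.shape[0]-y.shape[0],0,0,cv2.BORDER_CONSTANT)
im=np.hstack([x,y]);print(im.shape)
cv2.imwrite("pics/d1.png",im[:,:,::-1])
E
```

```text
t 4.95 tcp gauge mm [1.000e-01 1.236e+02 9.690e+01] turn left to nominal, tool deg [-0.01 -0.21  0.22]
F gauge [-4.67 10.71  4.51] M [ 1.88  0.78 -0.06] open 0.0151 gf 39.9 q [ 0.1   0.45 -0.04  1.08  0.    1.77]
(532, 766, 3)
```

View pics/d1.png

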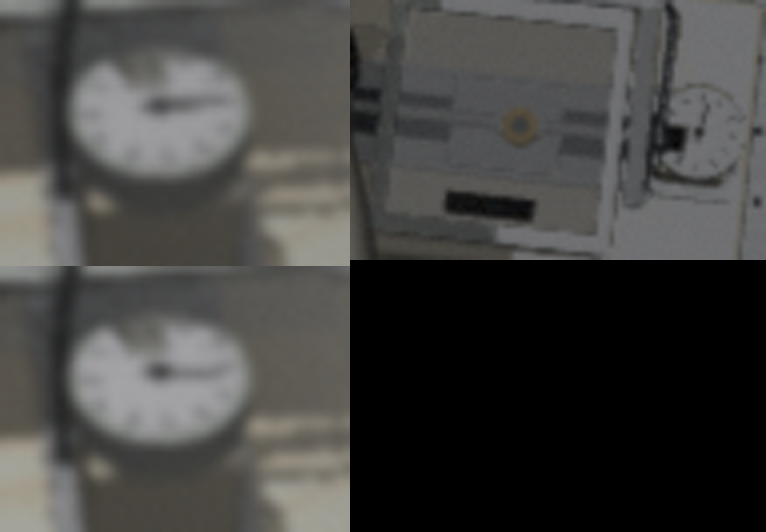

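The needle has turned slightly (tip from (228,100) to (228,372) in its own tile, about 0.15 rad), the bush is nipped at (519,126), and the force rose by 2.7 N. So contact is made with the anvil in about 0.7 mm. I'll press about 2 mm more, hold, then release.

>>> {"name": "servo_tool", "arguments": {"deltas": [0,0,0,-0.04,0,0,1,0,0,0,-0.04,0,0,1,0,0,0,0,0,0,1,0,0,0,0,0,0,1,0,0,0,0,0,0,1]}}

```text
time_s: 5.55
tool_pos: [0.6063, 0.1444, 0.0969]
tcp_rot: [-2.322, -2.112, -0.004]
contact_force: [-2.3, 11.1, 3.9]
opening: 0.0154
gripper_force: 39.9
```

>>> {"name": "servo_tool", "arguments": {"deltas": [0,0,0,0,0,0,1,0,0,0,0,0,0,1]}}

```text
time_s: 5.75
tool_pos: [0.6062, 0.1444, 0.0969]
tcp_rot: [-2.322, -2.112, -0.004]
contact_force: [-3.2, 9.3, 4.6]
opening: 0.0152
gripper_force: 39.9
```

```bash
python3 st.py
```

```text
t 5.75 tcp gauge mm [1.000e-01 1.218e+02 9.690e+01] turn left to nominal, tool deg [-0.01 -0.22  0.23]
F gauge [-4.08  8.97  4.56] M [ 1.91  0.79 -0.08] open 0.0152 gf 39.9 q [ 0.1   0.45 -0.05  1.08  0.    1.76]
```

>>> {"name": "servo_tool", "arguments": {"deltas": [0,0,0,0,0,0,-1,0,0,0,0,0,0,-1,0,0,0,0,0,0,-1,0,0,0,0,0,0,-1,0,0,0,0,0,0,-1]}}

```text
time_s: 6.25
tool_pos: [0.6066, 0.142, 0.0962]
tcp_rot: [2.326, 2.112, -0.0]
contact_force: [0.7, 0.1, 0.9]
opening: 0.0847
gripper_force: 0.0
```

>>> {"name": "servo_tool", "arguments": {"deltas": [0,0,0,0,0,-0.8,-1,0,0,0,0,0,-0.8,-1,0,0,0,0,0,-0.8,-1,0,0,0,0,0,-0.8,-1,0,0,0,0,0,-0.8,-1]}}

```text
time_s: 6.75
tool_pos: [0.6065, 0.1421, 0.1971]
tcp_rot: [2.326, 2.112, -0.0]
contact_force: [0.1, -1.0, -0.4]
opening: 0.0854
gripper_force: 0.0
```

```bash
python3 st.py
```

```text
t 6.75 tcp gauge mm [  0.6 119.5 197.1] turn left to nominal, tool deg [0.   0.01 0.13]
F gauge [ 0.22 -0.96 -0.41] M [ 0.04  0.06 -0.05] open 0.0854 gf 0.0 q [ 0.1   0.39  0.14  1.31 -0.    1.76]
```

>>> {"name": "servo_tool", "arguments": {"deltas": [0,0,0,-0.94,-0.52,0,-1,0,0,0,-0.94,-0.52,0,-1,0,0,0,-0.94,-0.52,0,-1,0,0,0,-0.94,-0.52,0,-1,0,0,0,-0.9,-0.5,0,-1]}}

```text
time_s: 7.25
tool_pos: [0.5304, 0.0316, 0.1963]
tcp_rot: [2.326, 2.112, 0.0]
contact_force: [0.1, -0.6, -0.0]
opening: 0.0852
gripper_force: 0.0
```

>>> {"name": "servo_tool", "arguments": {"deltas": [0,0,0,0,0,0,-1,0,0,0,0,0,0,-1]}}

```text
time_s: 7.45
tool_pos: [0.5312, 0.0321, 0.1966]
tcp_rot: [2.327, 2.11, 0.001]
contact_force: [-0.1, -0.7, 0.8]
opening: 0.0852
gripper_force: 0.0
```

```bash
python3 st.py; python3 - <<'E'
from plant import vision; import cv2,numpy as np
from h import *
p,d=vision.camera("side");w,_=vision.camera("wrist")
f=lambda a,k:cv2.resize(a,None,fx=k,fy=k,interpolation=cv2.INTER_CUBIC)
x=f(p[222:260,290:340],5);y=w[:, :]
x=cv2.copyMakeBorder(x,0,420-x.shape[0],0,800-560-x.shape[1] if x.shape[1]<240 else 0,cv2.BORDER_CONSTANT)[:,:240]
cv2.imwrite("pics/h1.png",np.hstack([y,x])[:,:,::-1])
E
```

```text
t 7.45 tcp gauge mm [-63.5   2.7 196.6] turn left to nominal, tool deg [ 0.04 -0.01  0.07]
F gauge [-0.01 -0.71  0.79] M [ 0.01 -0.02 -0.01] open 0.0852 gf 0.0 q [-0.1   0.24 -0.09  1.24  0.    1.57]
```

View pics/h1.png

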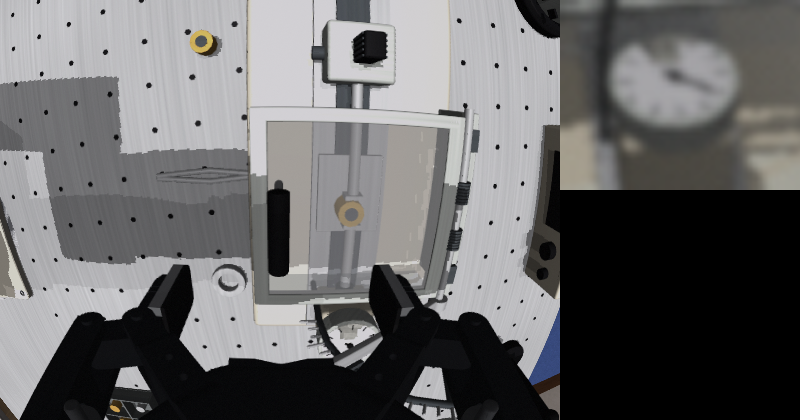

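The dial needle now points down and to the right, so it stays clearly deflected with the grip released. The handle bar at (279,232) lies centred between the pads. I'll descend and grip.

>>> {"name": "servo_tool", "arguments": {"deltas": [0,0,0,-0.06,-0.05,0.7,-1,0,0,0,0,0,0.7,-1,0,0,0,0,0,0.7,-1,0,0,0,0,0,0.48,-1,0,0,0,0,0,0,-1]}}

```text
time_s: 8.05
tool_pos: [0.5292, 0.0317, 0.1302]
tcp_rot: [-2.323, -2.111, 0.003]
contact_force: [-0.5, -0.1, 0.7]
opening: 0.0856
gripper_force: 0.0
```

>>> {"name": "servo_tool", "arguments": {"deltas": [0,0,0,0,0,0,1,0,0,0,0,0,0,1,0,0,0,0,0,0,1,0,0,0,0,0,0,1,0,0,0,0,0,0,1], "grip_force": 60}}

```text
time_s: 8.55
tool_pos: [0.5297, 0.0311, 0.1321]
tcp_rot: [2.326, 2.112, 0.0]
contact_force: [-5.1, 0.7, 4.6]
opening: 0.0127
gripper_force: 42.0
```

>>> {"name": "servo_tool", "arguments": {"deltas": [0,0,0,0,0,0,1,0,0,0,0,0,0,1,0,0,0,0,0,0,1]}}

```text
time_s: 8.85
tool_pos: [0.5297, 0.0311, 0.1321]
tcp_rot: [2.326, 2.112, 0.0]
contact_force: [-3.2, 0.7, 5.5]
opening: 0.012
gripper_force: 58.6
```

```bash
python3 st.py
```

```text
t 8.85 tcp gauge mm [-64.9   1.5 132.1] turn left to nominal, tool deg [0.01 0.   0.14]
F gauge [-3.25  0.41  5.51] M [-0.04  0.41 -0.03] open 0.012 gf 58.6 q [-0.1   0.27 -0.22  1.08 -0.    1.57]
```

Gripped. Lifting along the hinge arc.

>>> {"name": "servo_tool", "arguments": {"deltas": [0.4,0,0,0,0.02,-0.16,1,0.62,0,0,0,0.03,-0.25,1,0.62,0,0,0,0.03,-0.25,1,0.62,0,0,0,0.03,-0.25,1,0.4,0,0,0,0.02,-0.16,1]}}

```text
time_s: 9.35
tool_pos: [0.5348, 0.0306, 0.1575]
tcp_rot: [-2.218, -2.014, 0.191]
contact_force: [-1.8, 0.9, -4.1]
opening: 0.0118
gripper_force: 59.2
```

```bash
cat >> st.py <<'E'
b=w2g(s["tool_pos"]-R[:,2]*.018)*1000-[80,0,115]
print("bar rel hinge",np.round(b,1),"r",np.round(np.hypot(b[0],b[2]),1),"theta",np.round(np.arctan2(b[2],-b[0])-np.arctan2(35,145),3))
E
python3 st.py
```

```text
t 9.35 tcp gauge mm [-59.8   1.5 157.5] turn left to nominal, tool deg [-1.084e+01  1.000e-02  1.300e-01]
F gauge [-1.87  0.71 -4.06] M [-0.03 -0.16 -0.02] open 0.0118 gf 59.2 q [-0.1   0.39  0.01  1.38 -0.    1.57]
bar rel hinge [-136.4    1.5   60.2] r 149.1 theta 0.179
```

>>> {"name": "servo_tool", "arguments": {"deltas": [0.4,0,0,0,0.02,-0.16,1,0.62,0,0,0,0.03,-0.25,1,0.62,0,0,0,0.03,-0.25,1,0.62,0,0,0,0.03,-0.25,1,0.62,0,0,0,0.03,-0.25,1]}}

```text
time_s: 9.85
tool_pos: [0.5459, 0.0295, 0.1845]
tcp_rot: [-2.094, -1.902, 0.376]
contact_force: [-0.7, -0.8, -5.1]
opening: 0.0122
gripper_force: 59.3
```

>>> {"name": "servo_tool", "arguments": {"deltas": [0.5,0,0,0,0.02,-0.2,1,0.3,0,0,0,0.01,-0.12,1,0,0,0,0,0,0,1,0,0,0,0,0,0,1]}}

```text
time_s: 10.25
tool_pos: [0.5497, 0.0291, 0.1912]
tcp_rot: [-2.06, -1.871, 0.422]
contact_force: [-1.2, -0.6, -6.3]
opening: 0.0119
gripper_force: 59.4
```

```bash
python3 st.py
```

```text
t 10.25 tcp gauge mm [-44.8   1.5 191.2] turn left to nominal, tool deg [-25.41   0.04   0.14]
F gauge [-1.16 -0.73 -6.3 ] M [-0.1  -0.78  0.06] open 0.0119 gf 59.4 q [-0.1   0.58  0.34  1.77 -0.    1.57]
bar rel hinge [-117.1    1.5   92.5] r 149.2 theta 0.432
```

The radius from the hinge holds at 149.2 mm, with the cover at about 0.43. Now I'll compare the cover frame with the marker arm directly in the images.

```bash
cat > cmp.py <<'E'
from plant import vision
from h import *
import sys
p,d=vision.camera("side");t0,dt=vision.camera("top")
t=load("top");v,u=np.mgrid[0:420,0:560];P=t["pose"]
def gm(d): return (np.stack([(u-t["cx"])/t["fx"]*d,-(v-t["cy"])/t["fy"]*d,-d],-1)@P[:3,:3].T+P[:3,3]-O)@G
g=gm(dt)
def fit(g,y0,y1):
    m=(g[...,1]>y0)&(g[...,1]<y1)&(g[...,0]>-.055)&(g[...,0]<.05)&(g[...,2]>.115)&(g[...,2]<.23)
    q=g[m];k=np.polyfit(q[:,0],q[:,2],1)
    for _ in range(3):
        r=q[:,2]-np.polyval(k,q[:,0]);q=q[abs(r)<.006];k=np.polyfit(q[:,0],q[:,2],1)
    return len(q),np.round([np.arctan(-k[0]),np.polyval(k,.08),np.polyval(k,-.05),np.polyval(k,0)],4)
print("arm now",fit(g,-.092,-.083),"arm t0",fit(gm(t["d"]),-.092,-.083))
print("cover right",fit(g,-.077,-.067),"left",fit(g,.067,.077))
im=cv2.resize(p[130:270,250:400],None,fx=4,fy=4,interpolation=cv2.INTER_CUBIC)
cv2.imwrite(sys.argv[1],im[:,:,::-1])
E
python3 cmp.py pics/c1.png
```

```text
arm now (138, array([0.5423, 0.1198, 0.1981, 0.168 ])) arm t0 (135, array([0.551 , 0.1187, 0.1986, 0.1678]))Traceback (most recent call last):
  File "cmp.py", line 15, in <module>
    print("cover right",fit(g,-.077,-.067),"left",fit(g,.067,.077))
                                                  ~~~^^^^^^^^^^^^^
  File "cmp.py", line 10, in fit
    q=g[m];k=np.polyfit(q[:,0],q[:,2],1)
             ~~~~~~~~~~^^^^^^^^^^^^^^^^^
    raise TypeError("expected non-empty vector for x")
TypeError: expected non-empty vector for x
```

```bash
sed -i 's/,"left",fit(g,.067,.077))/)/' cmp.py; python3 cmp.py pics/c1.png
```

```text
arm now (135, array([0.5497, 0.1186, 0.1983, 0.1677])) arm t0 (135, array([0.551 , 0.1187, 0.1986, 0.1678]))
cover right (91, array([0.4234, 0.1199, 0.1785, 0.156 ]))
```

View pics/c1.png

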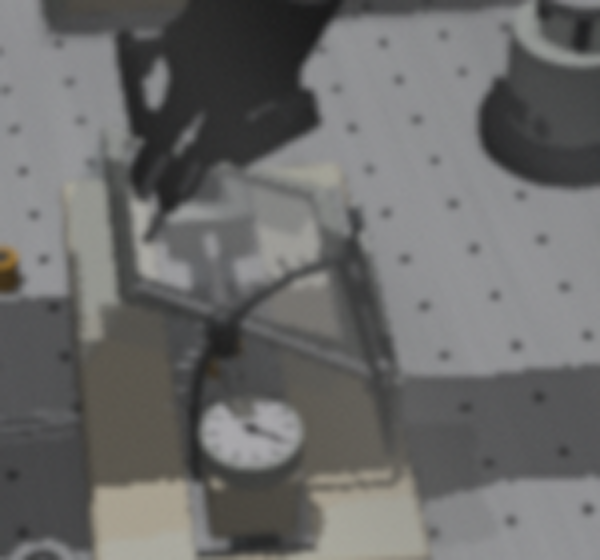

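The picture shows the cover edge (130,290)-(380,380) slightly below the marker line, with the needle still deflected. The depth fit puts the cover at 0.423 and the arm at 0.550, so 0.12 rad (about 17.5 mm along the arc) remains. To spare joint 4 I won't tilt further.

>>> {"name": "servo_tool", "arguments": {"deltas": [0,0,0,0,0.03,-0.12,1,0,0,0,0,0.05,-0.19,1,0,0,0,0,0.05,-0.19,1,0,0,0,0,0.06,-0.18,1,0,0,0,0,0,0,1]}}

```text
time_s: 10.95
tool_pos: [0.562, 0.0279, 0.2057]
tcp_rot: [-2.061, -1.872, 0.42]
contact_force: [4.6, -1.3, -14.9]
opening: 0.0123
gripper_force: 58.7
```

>>> {"name": "servo_tool", "arguments": {"deltas": [0,0,0,0,0,0,1,0,0,0,0,0,0,1,0,0,0,0,0,0,1]}}

```text
time_s: 11.25
tool_pos: [0.5617, 0.028, 0.2053]
tcp_rot: [-2.061, -1.872, 0.42]
contact_force: [5.6, -2.2, -15.7]
opening: 0.0121
gripper_force: 58.7
```

```bash
python3 st.py; python3 cmp.py pics/c2.png
```

```text
t 11.25 tcp gauge mm [-32.8   1.5 205.3] turn left to nominal, tool deg [-25.31   0.04   0.14]
F gauge [  5.76  -1.64 -15.75] M [-0.14 -2.68  0.1 ] open 0.0121 gf 58.7 q [-0.1   0.6   0.41  1.82 -0.    1.57]
bar rel hinge [-105.1    1.6  106.6] r 149.7 theta 0.556
arm now (135, array([0.5511, 0.1188, 0.1987, 0.1679])) arm t0 (135, array([0.551 , 0.1187, 0.1986, 0.1678]))
cover right (86, array([0.555 , 0.1187, 0.1993, 0.1683]))
```

View pics/c2.png

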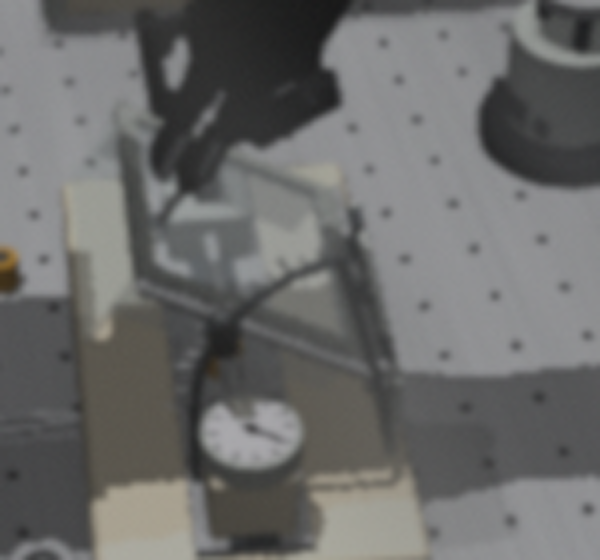

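The cover frame (0.555) is level with the marker arm (0.551). The arm hasn't moved from its start reading, the needle is still deflected and the hold is steady. Handing in.

```bash
python3 -c "
from plant import bot
print(bot.close_job())"
```

```text
the job is handed in; nothing more can be done
None
```

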